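Pack the reagent jars into the graded caddy

ROBOT

A 6-joint arm with a two-finger parallel gripper is mounted at the origin on the work surface. World frame = base frame: x ahead of the robot, y to its left, z up, the work surface at z = 0. Lengths are in m, angles in rad, forces in N, time in s.
With the tool pointing down it reaches from about 0.25 to 0.775 m from the base axis. Payload 4 kg.
Tool frame: the origin (TCP) lies midway between the tips of the shut fingers; the grasp point (between the pads) lies 19 mm behind it; z points along the fingers, y is the line along which they close (so a half turn about z gives the same grasp; the last joint's range is limited). The gripper opens to 94 mm and grips with 3 to 60 N. Pads are 16 mm wide; open, the fingers measure 119 mm over their backs; the gripper's body (75 mm by 177 mm) begins 78 mm behind the grasp point.
Start: joints at [-1.363, 0.087, 1.371, -0, 1.684, -0.103], TCP at [0.168, -0.524, 0.206] pointing down, gripper open.
Joint ranges: [-3.1, 3.1], [-0.76, 2.03], [0.27, 2.55], [-1.08, 4.22], [0.17, 2.65], [-2.57, 2.57]. Speed limits (rad/s): [2.79, 2.79, 3.14, 3.14, 3.14, 3.14].

INTERFACE

Orientations are given as [roll, pitch, yaw] about the fixed x, y, z axes, in that order (R = Rz(yaw) Ry(pitch) Rx(roll)).
In Python, from bench import sensors, eyes, job gives the robot as it stands.
- The arm moves only by the tool arm_command, never from a script. Its argument "series" is a list of rows, each a list of 7 numbers: the opening, from 0 (shut) to 1 (fully open), then the shift along the tool's x, y, z in cm, then the turn, a rotation vector about the tool's x, y, z in rad. In form: [[fingers, dx, dy, dz, wx, wy, wz], ...]. A call has 1 to 20 rows; each row shifts and turns the commanded pose from where the row before left it, along the tool's axes as they then stand; what a row does not reach is not made up. A row lasts 1/10 s, in which the tool goes at most 50 mm and 8.59 degrees, less where a joint would pass 70% of its speed; a pose out of reach is approached as far as the arm can. A call with a gripper value outside its range is refused whole. The fingers move at their own pace and stop on an object; the grip force is fixed at half the most. Time passes only in rows, so rows that do not move let the fingers close. It gives the time, the measured TCP pose, the force and the opening at its end, in the units of the state.
- sensors.get_obs(): the state, without advancing time (a new reading comes with each control period).
- eyes.snapshot(name): name is "scene" or "top" or "wrist"; returns the picture (400x640x3 uint8, blue, green, red); there is no depth.
- eyes.get_calibration(name): a dict with "mtx" (3x3 intrinsics, pixels), "R" (3x3) and "t" (3): a world point X has camera coordinates R X + t. Camera axes: x right, y down, z forward; pixel columns grow to the right and rows downward; lengths in m; the calibration is good to about 2 mm. A picture is of the moment at which its call begins: read the wrist's pose just before it. get_calibration takes no time and is no camera call; for the wrist camera it gives the pose at the moment of the call.
- job.close_job(): hands the job in, once; it reports no verdict.
The state is a dict: "time": time; "joint_positions": joint angles; "qvel": joint speeds; "joint_torque": joint torques, N m; "tool_pos": TCP position; "ee_rot": TCP orientation; "wrist_force": force on the tool from outside, world axes, zero at the start; "wrist_torque": the same for the moment, N m; "width": finger opening in m.
Only numpy, scipy, OpenCV 4.12 (cv2) and the standard library are available. Lean on these libraries where they do the work, as an engineer would, in place of code of your own. Each camera call takes 0.05 s, during which the arm holds its last target. There are 200 camera calls.

TASK

Pack the four white wide-lidded jars into the blue caddy, each standing upright on the floor of the bay made for its size: the largest jar in the longest bay, and so on down to the smallest jar in the shortest bay. Leave the look-alike narrow-necked bottles, the brass weight and the crucible standing where they are.

Things in the scene. Friction and masses are not known exactly. Their poses are not given: they have to be found in the camera images.
- jar_xl: The largest of the four wide-mouth jars: upright white plastic cylinder with a paper label and a red screw lid as wide as the jar. 58 mm in diameter, 80 mm high over the lid; the lid is the top 16 mm and is the place to grip. Origin: centre of the underside; z up.
- jar_l: The second largest of the four wide-mouth jars: upright white plastic cylinder with a paper label and a red screw lid as wide as the jar. 50 mm in diameter, 70 mm high over the lid; the lid is the top 16 mm and is the place to grip. Origin: centre of the underside; z up.
- jar_m: The second smallest of the four wide-mouth jars: upright white plastic cylinder with a paper label and a red screw lid as wide as the jar. 42 mm in diameter, 60 mm high over the lid; the lid is the top 16 mm and is the place to grip. Origin: centre of the underside; z up.
- jar_s: The smallest of the four wide-mouth jars: upright white plastic cylinder with a paper label and a red screw lid as wide as the jar. 34 mm in diameter, 50 mm high over the lid; the lid is the top 16 mm and is the place to grip. Origin: centre of the underside; z up.
- bottle_l: Look-alike, to be left alone: upright white plastic bottle with paper label, narrow neck and small red cap (20 mm wide). Body 54 mm in diameter, 80 mm high over the cap. Origin: centre of the underside; z up.
- bottle_m: Look-alike, to be left alone: upright white plastic bottle with paper label, narrow neck and small red cap (20 mm wide). Body 46 mm in diameter, 74 mm high over the cap. Origin: centre of the underside; z up.
- bottle_s: Look-alike, to be left alone: upright white plastic bottle with paper label, narrow neck and small red cap (20 mm wide). Body 38 mm in diameter, 66 mm high over the cap. Origin: centre of the underside; z up.
- weight: Bystander, to be left alone: brass balance weight, 38 mm in diameter, 50 mm high with its knob. Origin: centre of the underside.
- crucible: Bystander, to be left alone: white ceramic crucible with a lid, 48 mm in diameter, 46 mm high with its knob. Origin: centre of the underside.
- caddy: Blue open caddy, fixed, pointing any way: 284 mm long (x), 86 wide (y); walls 35 high, 4 thick; floor 4 thick. Four bays in a row, inside 78 mm across (y) and 78, 70, 62, 54 long, centred at x = -99, -21, +49, +111 (y = 0), for the largest jar down to the smallest. Origin: centre of its underside. It is left or right of the jars; opposite stands a balance, 220 x 170 x 57 mm.
Mind the look-alikes: they are no part of the job. Leave any green look-alike of the jar_m alone.

How it is judged:
At the end, for the whole second after the job is handed in: Each jar is upright (within 0.15 rad) and at rest on the floor of its own bay (underside less than 10 mm above the caddy's underside, axis within the bay's play plus 2 mm); the bottles, weight and crucible are upright (0.3 rad), at rest and within 20 mm of their starts (x of jar_xl in the frame of caddy between -0.111 and -0.087 m and y of jar_xl in the frame of caddy between -0.012 and 0.012 m and z of jar_xl in the frame of caddy between 0 and 0.01 m and angle between each of jar_xl, jar_l, jar_m, jar_s's own z axis and vertical below 0.15 rad and linear speed of each of jar_xl, jar_l, jar_m, jar_s, bottle_l, bottle_m, bottle_s, weight, crucible below 0.02 m/s and x of jar_l in the frame of caddy between -0.033 and -0.009 m and y of jar_l in the frame of caddy between -0.016 and 0.016 m and z of jar_l in the frame of caddy between 0 and 0.01 m and x of jar_m in the frame of caddy between 0.037 and 0.061 m and y of jar_m in the frame of caddy between -0.02 and 0.02 m and z of jar_m in the frame of caddy between 0 and 0.01 m and x of jar_s in the frame of caddy between 0.099 and 0.123 m and y of jar_s in the frame of caddy between -0.024 and 0.024 m and z of jar_s in the frame of caddy between 0 and 0.01 m and distance of each of bottle_l, bottle_m, bottle_s, weight, crucible from where it was at the start of the episode below 0.02 m and angle between each of bottle_l, bottle_m, bottle_s, weight, crucible's own z axis and vertical below 0.3 rad); the robot touches nothing.
It fails at once if the bottle_l is shifted more than 20 mm or tipped over (distance of bottle_l from where it was at the start of the episode above 0.02 m or angle between bottle_l's own z axis and vertical above 0.5 rad).
It fails at once if the bottle_m is shifted more than 20 mm or tipped over (distance of bottle_m from where it was at the start of the episode above 0.02 m or angle between bottle_m's own z axis and vertical above 0.5 rad).
It fails at once if the bottle_s is shifted more than 20 mm or tipped over (distance of bottle_s from where it was at the start of the episode above 0.02 m or angle between bottle_s's own z axis and vertical above 0.5 rad).
It fails at once if the weight is shifted more than 20 mm or tipped over (distance of weight from where it was at the start of the episode above 0.02 m or angle between weight's own z axis and vertical above 0.5 rad).
It fails at once if the crucible is shifted more than 20 mm or tipped over (distance of crucible from where it was at the start of the episode above 0.02 m or angle between crucible's own z axis and vertical above 0.5 rad).
It also fails if it takes over 106 s, if anything falls off the work surface, if the arm or the gripper's body presses on something with over 40 N, if the wrist force passes 120 N, or if a joint passes its speed limit or range.

## Working session

There is one attempt and no reset: what is moved stays moved. The work goes in short steps, Python scripts to look and compute and a tool call to move; the robot and the scene stay as the last step left them, time stands still between calls to the robot, and variables do not carry over. Pictures are saved under pics/ and viewed, on a budget of 14 in all, crops included, one or two more only if the job needs it, and the job is handed in when it is done.

Besides the shell and the picture viewer there is one more tool, called after "Request:" in YAML: its name, and indented under it one key for each argument. arm_command: Moves the arm, as the interface text tells. Its arguments: {"type":"object","properties":{"series":{"type":"array","items":{"type":"array","items":{"type":"number"}}}},"required":["series"]}

```bash
mkdir -p pics
python3 - <<'E'
from bench import sensors, eyes
import cv2
o=sensors.get_obs(); print(o)
for n in("top","scene"):
    cv2.imwrite(f"pics/{n}0.png",eyes.snapshot(n)); print(eyes.get_calibration(n))
E
```

```text
{'time': 0.0, 'joint_positions': array([-1.36311841e+00,  8.79560846e-02,  1.37221128e+00,  2.48902185e-06,
        1.68360787e+00, -1.03069318e-01]), 'qvel': array([-0.00011138, -0.00025997,  0.00138546, -0.00119455, -0.00139794,
       -0.00129111]), 'joint_torque': array([-1.92881147e-03, -3.40193009e+01, -3.02424932e+01,  7.16660754e-02,
        3.31818347e-02, -1.68710276e-04]), 'tool_pos': array([ 0.16807445, -0.5231241 ,  0.20432539]), 'ee_rot': array([-3.13942190e+00, -2.27020201e-04,  3.10747265e-01]), 'wrist_force': array([-1.24317306, -0.31729987, -0.78557532]), 'wrist_torque': array([ 0.0481739 , -0.03527803,  0.01140937]), 'width': 0.09382552945420099}
{'mtx': array([[443.17657411,   0.        , 318.67043828],
       [  0.        , 443.17657411, 202.69208534],
       [  0.        ,   0.        ,   1.        ]]), 'R': array([[-0.00124465, -0.99983808, -0.01795182],
       [-0.9812239 ,  0.00468343, -0.19281524],
       [ 0.1928681 ,  0.01737477, -0.98107085]]), 't': array([0.00105646, 0.59346481, 0.93839372])}
{'mtx': array([[378.22521461,   0.        , 328.34007181],
       [  0.        , 378.22521461, 201.42725779],
       [  0.        ,   0.        ,   1.        ]]), 'R': array([[ 0.64962358,  0.7602492 ,  0.00321961],
       [ 0.41031199, -0.34703508, -0.8433331 ],
       [-0.640026  ,  0.54917011, -0.53738153]]), 't': array([-0.39750872, -0.21298931,  1.1836071 ])}
```

View pics/top0.png

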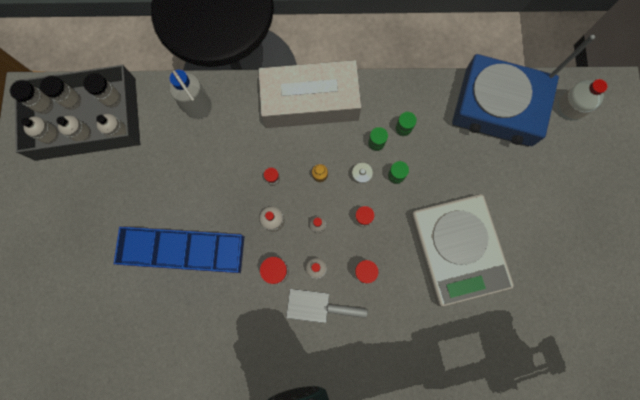

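View pics/scene0.png

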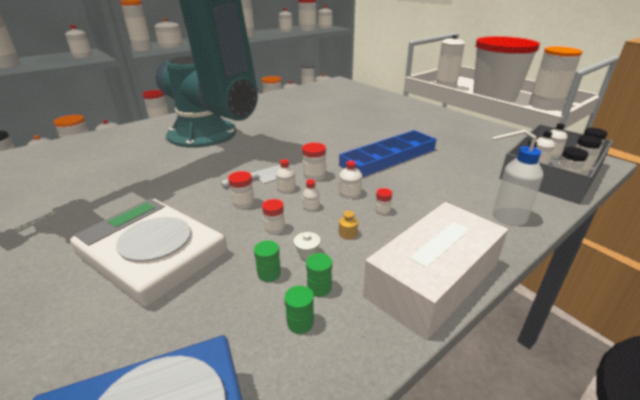

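The top view shows the jars at (273,270) XL, (367,271) L, (365,215) M and (271,175) S. The caddy runs from (117,245) to (242,255), with its longest bay on the left. I'll enlarge this area.

Run:
```python
import cv2
im=cv2.imread("pics/top0.png")
a=cv2.resize(im[150:300,250:400],None,fx=4,fy=4,interpolation=cv2.INTER_CUBIC)
b=cv2.resize(im[215:285,105:255],None,fx=5,fy=5,interpolation=cv2.INTER_CUBIC)
cv2.imwrite("pics/a.png",a);cv2.imwrite("pics/b.png",b)
# red blobs
import numpy as np
h=cv2.cvtColor(im,cv2.COLOR_BGR2HSV)
m=(((h[...,0]<8)|(h[...,0]>172))&(h[...,1]>150)&(h[...,2]>90)).astype(np.uint8)
n,l,s,c=cv2.connectedComponentsWithStats(m)
for i in range(1,n):
    if s[i,4]>15: print(s[i],c[i].round(1))
```

```text
[593  79  14  14 153] [599.4  85.5]
[264 168  14  14 159] [270.7 174.5]
[356 206  18  19 261] [364.5 215. ]
[265 212   9   8  52] [269.1 215.4]
[313 218   9   8  55] [317.1 221.5]
[260 257  27  27 558] [272.7 269.8]
[356 260  22  23 402] [366.4 271.3]
[312 263   8   9  54] [315.4 267. ]
```

View pics/a.png

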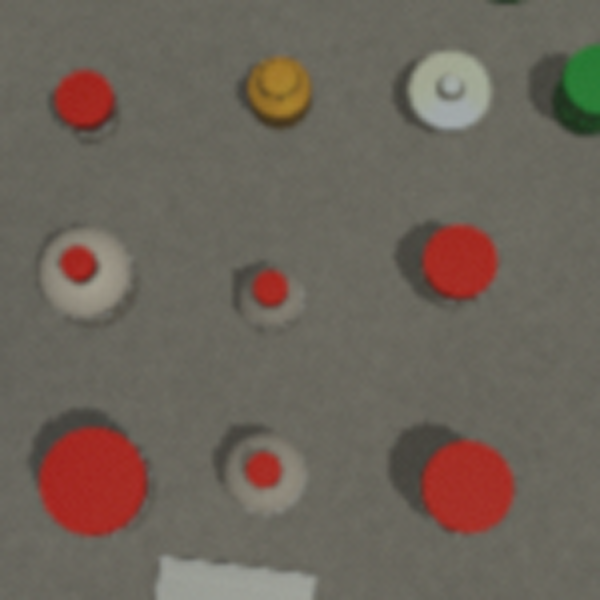

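View pics/b.png

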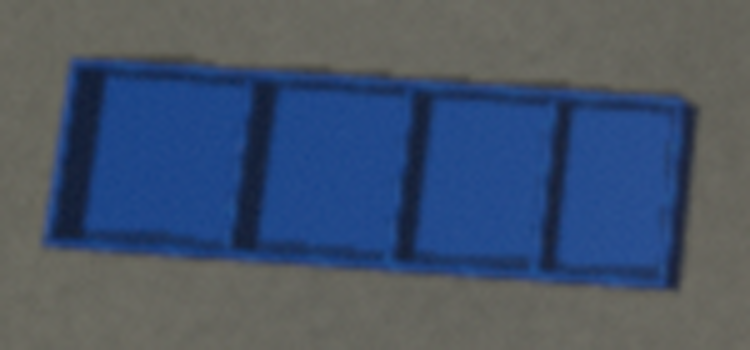

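Crop A confirms four wide red lids (the jars) and three small red caps (bottles) in a grid of about 90 mm. Crop B shows the caddy rim corners at (72,58), (43,248), (668,288) and (685,97), with the longest bay on the left.

```bash
cat > h.py <<'E'
import numpy as np
from scipy.spatial.transform import Rotation as Ro
from bench import sensors, eyes
def ray(uv,z,cal):
    K,R,t=cal["mtx"],cal["R"],cal["t"]; C=-R.T@t
    d=R.T@np.linalg.solve(K,[uv[0],uv[1],1.]); return C+d*(z-C[2])/d[2]
def go(x,y,z,yaw):
    o=sensors.get_obs(); A=Ro.from_euler("xyz",o["ee_rot"]); B=Ro.from_euler("xyz",[np.pi,0,yaw])
    d=A.inv().apply(np.array([x,y,z])-o["tool_pos"])*100
    w=(A.inv()*B).as_rotvec()
    print("shift cm",d.round(2),"turn",w.round(3),"t",round(o["time"],2),"F",o["wrist_force"].round(1),"w",round(o["width"],4))
E
python3 - <<'E'
from h import *
cal=eyes.get_calibration("top"); print("cam",(-cal["R"].T@cal["t"]).round(3))
for n,uv,z in [("s",(270.7,174.5),.05),("m",(364.5,215),.06),("l",(366.4,271.3),.07),("xl",(272.7,269.8),.08),("bl",(269.1,215.4),.08),("bs",(317.1,221.5),.066),("bm",(315.4,267),.074),("weight",(320,171),.045),("cruc",(362.5,171.5),.04)]:
    p=ray(uv,z,cal); print(n,p.round(4),round(np.hypot(p[0],p[1]),3))
c=np.array([ray(((a+.5)/5+104.5,(b+.5)/5+214.5),.035,cal)[:2] for a,b in[(72,58),(43,248),(668,289),(686,98)]])
L=lambda i,j:round(np.linalg.norm(c[i]-c[j]),4)
print(c.round(4),L(0,1),L(2,3),L(0,3),L(1,2))
ctr=c.mean(0); ex=(c[2]+c[3]-c[0]-c[1]); ex/=np.linalg.norm(ex); print(ctr,ex,np.arctan2(ex[1],ex[0]))
for n,x in zip(("xl","l","m","s"),(-.099,-.021,.049,.111)): print(n,(ctr+x*ex).round(4))
# yaw such that tool y || caddy y
ey=np.array([-ex[1],ex[0]]); print("yaw",np.arctan2(ey[0],-ey[1]))
E
```

```text
cam [ 0.401 -0.018  1.035]
s [0.6616 0.1096 0.05  ] 0.671
m [ 0.5646 -0.1028  0.06  ] 0.574
l [ 0.4402 -0.1034  0.07  ] 0.452
xl [0.4434 0.0973 0.08  ] 0.454
bl [0.5613 0.1074 0.08  ] 0.571
bs [0.5495 0.0027 0.066 ] 0.549
bm [0.4494 0.0062 0.074 ] 0.449
weight [ 0.6706 -0.0037  0.045 ] 0.671
cruc [ 0.6701 -0.102   0.04  ] 0.678
[[0.5451 0.4581]
 [0.4586 0.4638]
 [0.4398 0.18  ]
 [0.5257 0.1747]] 0.0867 0.0861 0.284 0.2844
[0.49231618 0.31917172] [-0.06735053 -0.99772938] -1.6381978806645412
xl [0.499  0.4179]
l [0.4937 0.3401]
m [0.489  0.2703]
s [0.4848 0.2084]
yaw 1.5033947729252521
```

Run:
```python
from h import *
go(.4434,.0973,.2,1.503)
```

```text
shift cm [ 45.19 -50.65   0.55] turn [-2.000e-03 -1.000e-03 -1.192e+00] t 0.1 F [ 0.7 -0.2 -0.2] w 0.094
```

Request:
arm_command:
  series:
    - [0.9, 0, 0, 0, 0, 0, -0.12]
    - [0.9, 0, 0, 0, 0, 0, -0.14]
    - [0.9, 0, 0, 0, 0, 0, -0.14]
    - [0.9, 0, 0, 0, 0, 0, -0.14]
    - [0.9, 0, 0, 0, 0, 0, -0.14]
    - [0.9, 0, 0, 0, 0, 0, -0.14]
    - [0.9, 0, 0, 0, 0, 0, -0.14]
    - [0.9, 0, 0, 0, 0, 0, -0.14]
    - [0.9, 0, 0, 0, 0, 0, -0.09]
    - [0.9, 2, 0.7, 0, 0, 0, 0]
    - [0.9, 3.5, 1.3, 0, 0, 0, 0]
    - [0.9, 3.5, 1.3, 0, 0, 0, 0]
    - [0.9, 3.5, 1.3, 0, 0, 0, 0]
    - [0.9, 3.5, 1.3, 0, 0, 0, 0]
    - [0.9, 3.5, 1.3, 0, 0, 0, 0]
    - [0.9, 3.5, 1.3, 0, 0, 0, 0]
    - [0.9, 3.5, 1.3, 0, 0, 0, 0]
    - [0.9, 3.5, 1.3, 0, 0, 0, 0]
    - [0.9, 3.5, 1.3, 0, 0, 0, 0]
    - [0.9, 2, 0.7, 0, 0, 0, 0]

```text
time: 2.1
tool_pos: [0.3241, -0.1764, 0.2052]
ee_rot: [3.141, -0.001, 1.503]
wrist_force: [0.4, -1.2, -0.1]
width: 0.0846
```

Run:
```python
from h import *
go(.4434,.0973,.2,1.503)
```

```text
shift cm [28.11 10.05  0.54] turn [ 0.    -0.001 -0.   ] t 2.1 F [ 0.4 -1.2 -0.1] w 0.0846
```

Request:
arm_command:
  series:
    - [0.9, 3, 1.1, 0, 0, 0, 0]
    - [0.9, 4, 1.4, 0, 0, 0, 0]
    - [0.9, 4, 1.4, 0, 0, 0, 0]
    - [0.9, 4, 1.4, 0, 0, 0, 0]
    - [0.9, 4, 1.4, 0, 0, 0, 0]
    - [0.9, 4, 1.4, 0.5, 0, 0, 0]
    - [0.9, 3, 1.2, 0, 0, 0, 0]
    - [0.9, 2.1, 0.7, 0, 0, 0, 0]
    - [0.9, 0, 0, 0, 0, 0, 0]
    - [0.9, 0, 0, 0, 0, 0, 0]

```text
time: 3.1
tool_pos: [0.4427, 0.0945, 0.1999]
ee_rot: [-3.14, 0.001, 1.502]
wrist_force: [0.3, -0.1, 0.1]
width: 0.0846
```

Run:
```python
from h import *
import cv2
go(.4434,.0973,.053,1.503)
c=eyes.get_calibration("wrist")
im=eyes.snapshot("wrist"); cv2.imwrite("pics/w1.png",im)
for n,p in [("xl top",(.4434,.0973,.08)),("bm cap",(.4494,.0062,.074)),("bl cap",(.5613,.1074,.08))]:
    q=c["mtx"]@(c["R"]@np.array(p)+c["t"]); print(n,(q[:2]/q[2]).round(1))
```

```text
shift cm [ 0.3   0.07 14.69] turn [-0.001  0.001 -0.001] t 3.1 F [ 0.3 -0.1  0.1] w 0.0846
xl top [322.6 187.3]
bm cap [333.8 266.5]
bl cap [443.3 169.1]
```

View pics/w1.png

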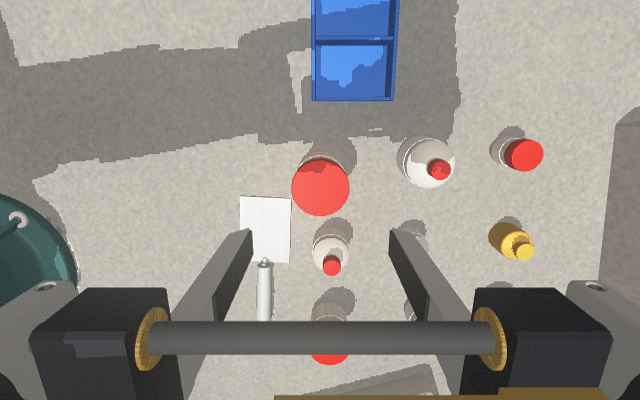

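The lid is centred at (320,187), against a prediction of (323,187), so the two agree to about 2 mm. The fingers straddle it with free space on both sides, so I'm descending.

Request:
arm_command:
  series:
    - [0.9, 0.3, -0.1, 1, 0, 0, 0]
    - [0.9, 0, 0, 2.5, 0, 0, 0]
    - [0.9, 0, 0, 2.5, 0, 0, 0]
    - [0.9, 0, 0, 2.5, 0, 0, 0]
    - [0.9, 0, 0, 2.5, 0, 0, 0]
    - [0.9, 0, 0, 2, 0, 0, 0]
    - [0.9, 0, 0, 1.2, 0, 0, 0]
    - [0.9, 0, 0, 0.5, 0, 0, 0]
    - [0.9, 0, 0, 0, 0, 0, 0]
    - [0.5, 0, 0, 0, 0, 0, 0]
    - [0.5, 0, 0, 0, 0, 0, 0]
    - [0.5, 0, 0, 0, 0, 0, 0]
    - [0.5, 0, 0, 0, 0, 0, 0]
    - [0.5, 0, 0, 0, 0, 0, 0]
    - [0.5, 0, 0, 0, 0, 0, 0]
    - [0.5, 0, 0, 0, 0, 0, 0]

```text
time: 4.75
tool_pos: [0.4427, 0.0977, 0.0541]
ee_rot: [3.141, -0.0, 1.501]
wrist_force: [-1.9, 0.5, 5.0]
width: 0.0571
```

Run:
```python
from h import *
go(.499,.4179,.2,1.503)
```

```text
shift cm [ 32.33   3.39 -14.58] turn [ 0.001 -0.    -0.002] t 4.75 F [-1.9  0.5  5. ] w 0.0571
```

Request:
arm_command:
  series:
    - [0.5, 0, 0, -0.7, 0, 0, 0]
    - [0.5, 0, 0, -1.5, 0, 0, 0]
    - [0.5, 0, 0, -2.4, 0, 0, 0]
    - [0.5, 0, 0, -2.4, 0, 0, 0]
    - [0.5, 0.5, 0, -2, 0, 0, 0]
    - [0.5, 1.5, 0.2, -1, 0, 0, 0]
    - [0.5, 2.5, 0.3, 0, 0, 0, 0]
    - [0.5, 3, 0.3, 0, 0, 0, 0]
    - [0.5, 3, 0.3, 0, 0, 0, 0]
    - [0.5, 3, 0.3, 0, 0, 0, 0]
    - [0.5, 3, 0.3, 0, 0, 0, 0]
    - [0.5, 3, 0.3, 0, 0, 0, 0]
    - [0.5, 3, 0.3, 0, 0, 0, 0]
    - [0.5, 3, 0.3, 0, 0, 0, 0]
    - [0.5, 3, 0.4, 0, 0, 0, 0]
    - [0.5, 2, 0.4, 0, 0, 0, 0]
    - [0.5, 1.2, 0.2, 0, 0, 0, 0]
    - [0.5, 0.6, 0.1, 0, 0, 0, 0]
    - [0.5, 0, 0, 0, 0, 0, 0]
    - [0.5, 0, 0, 0, 0, 0, 0]

```text
time: 6.75
tool_pos: [0.5018, 0.4164, 0.1533]
ee_rot: [-3.141, 0.001, 1.5]
wrist_force: [0.1, -1.5, -2.3]
width: 0.0578
```

Run:
```python
from h import *
import cv2
go(.499,.4179,.0595,1.503)
im=eyes.snapshot("wrist"); cv2.imwrite("pics/w2.png",im)
```

```text
shift cm [ 0.14 -0.28  9.38] turn [-0.     0.001 -0.003] t 6.75 F [ 0.1 -1.5 -2.3] w 0.0578
```

View pics/w2.png

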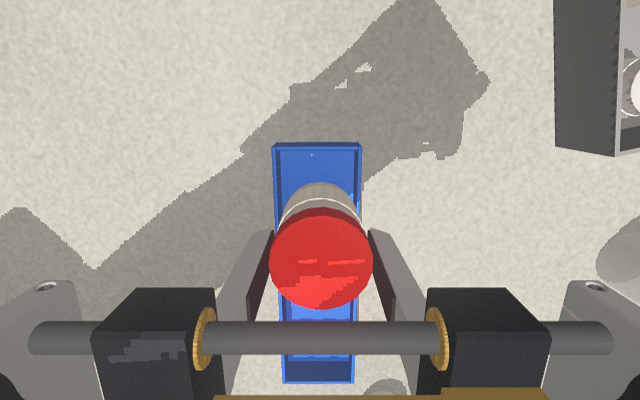

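The lid is gripped and the caddy's far rim corners are at about (272,144) and (361,143). I'll check them against the estimate.

Run:
```python
from h import *
c=eyes.get_calibration("wrist")
for uv in [(361.5,143),(272.5,144),(282,383),(354.5,383)]: print(ray(uv,.035,c).round(4))
go(.499,.4179,.0595,1.503)
```

```text
[0.5423 0.4599 0.035 ]
[0.4586 0.465  0.035 ]
[0.4374 0.181  0.035 ]
[0.524  0.1747 0.035 ]
shift cm [ 0.14 -0.29  9.4 ] turn [-0.     0.001 -0.003] t 6.8 F [-0.5  0.1 -2.5] w 0.0574
```

Request:
arm_command:
  series:
    - [0.5, 0.2, -0.4, 0.5, 0, 0, 0]
    - [0.5, 0, 0, 1.5, 0, 0, 0]
    - [0.5, 0, 0, 2, 0, 0, 0]
    - [0.5, 0, 0, 2, 0, 0, 0]
    - [0.5, 0, 0, 1.5, 0, 0, 0]
    - [0.5, 0, 0, 0.8, 0, 0, 0]
    - [0.5, 0, 0, 0.4, 0, 0, 0]
    - [0.5, 0, 0, 0.3, 0, 0, 0]
    - [0.5, 0, 0, 0.2, 0, 0, 0]
    - [0.5, 0, 0, 0.1, 0, 0, 0]
    - [0.5, 0, 0, 0, 0, 0, 0]

```text
time: 7.9
tool_pos: [0.4983, 0.4198, 0.061]
ee_rot: [3.141, -0.001, 1.501]
wrist_force: [0.2, 0.6, -3.9]
width: 0.0579
```

Run:
```python
from h import *
go(.4975,.419,.058,1.503)
```

```text
shift cm [-0.08 -0.07  0.3 ] turn [ 0.001 -0.001 -0.002] t 7.9 F [ 0.2  0.6 -3.9] w 0.0579
```

Request:
arm_command:
  series:
    - [0.5, 0, 0, 0.1, 0, 0, 0]
    - [0.5, 0, 0, 0.1, 0, 0, 0]
    - [0.5, 0, 0, 0.1, 0, 0, 0]
    - [0.5, 0, 0, 0, 0, 0, 0]
    - [0.65, 0, 0, 0, 0, 0, 0]
    - [0.8, 0, 0, 0, 0, 0, 0]
    - [0.8, 0, 0, 0, 0, 0, 0]
    - [0.8, 0, 0, 0, 0, 0, 0]
    - [0.8, 0, 0, -1, 0, 0, 0]
    - [0.8, 0, 0, -2, 0, 0, 0]
    - [0.8, 0, 0, -3, 0, 0, 0]
    - [0.8, 0, 0, -3, 0, 0, 0]
    - [0.8, 0, 0, -2, 0, 0, 0]
    - [0.8, 0, 0, -1, 0, 0, 0]

```text
time: 9.3
tool_pos: [0.499, 0.4203, 0.1815]
ee_rot: [3.137, -0.004, 1.501]
wrist_force: [0.9, 0.6, -1.0]
width: 0.0749
```

Run:
```python
from h import *
go(.4387,-.1026,.178,1.503)
```

```text
shift cm [-52.59  -2.36   0.15] turn [ 0.004 -0.004 -0.002] t 9.3 F [ 0.9  0.6 -1. ] w 0.0749
```

Request:
arm_command:
  series:
    - [0.8, -2, -0.1, 0, 0, 0, 0]
    - [0.8, -3.5, -0.2, 0, 0, 0, 0]
    - [0.8, -4, -0.2, 0, 0, 0, 0]
    - [0.8, -4, -0.2, 0, 0, 0, 0]
    - [0.8, -4, -0.2, 0, 0, 0, 0]
    - [0.8, -4, -0.2, 0, 0, 0, 0]
    - [0.8, -4, -0.2, 0, 0, 0, 0]
    - [0.8, -4, -0.2, 0, 0, 0, 0]
    - [0.8, -4, -0.2, 0, 0, 0, 0]
    - [0.8, -4, -0.2, 0, 0, 0, 0]
    - [0.8, -4, -0.2, 0, 0, 0, 0]
    - [0.8, -4, -0.2, 0, 0, 0, 0]
    - [0.8, -3.5, -0.2, 0, 0, 0, 0]
    - [0.8, -2.5, 0, 0, 0, 0, 0]
    - [0.8, -1, 0, 0, 0, 0, 0]
    - [0.8, 0, 0, 0, 0, 0, 0]
    - [0.8, 0, 0, 0, 0, 0, 0]

```text
time: 11.0
tool_pos: [0.4363, -0.1016, 0.1773]
ee_rot: [-3.141, -0.001, 1.501]
wrist_force: [-0.2, 0.3, -0.8]
width: 0.0756
```

Run:
```python
from h import *
import cv2
go(.4387,-.1026,.043,1.503)
c=eyes.get_calibration("wrist")
im=eyes.snapshot("wrist"); cv2.imwrite("pics/w3.png",im)
h=cv2.cvtColor(im,cv2.COLOR_BGR2HSV)
m=(((h[...,0]<8)|(h[...,0]>172))&(h[...,1]>120)&(h[...,2]>70)).astype(np.uint8)
n,l,s,ce=cv2.connectedComponentsWithStats(m)
for i in range(1,n):
    if s[i,4]>100:
        x,y,w,hh,a=s[i]; print(s[i],*[ray(ce[i],z,c)[:2].round(4) for z in(.07,.06,.08)])
```

```text
shift cm [-0.1   0.25 13.43] turn [-0.    -0.001 -0.002] t 11.0 F [-0.2  0.3 -0.8] w 0.0756
[427  59  26  24 501] [5.437e-01 3.000e-04] [0.5473 0.001 ] [ 5.401e-01 -4.000e-04]
[315  61  23  26 450] [0.4469 0.0049] [0.4471 0.0058] [0.4466 0.0041]
[ 426  163   47   43 1551] [ 0.5563 -0.0999] [ 0.5604 -0.1027] [ 0.5523 -0.0971]
[ 298  169   52   53 2100] [ 0.4379 -0.1033] [ 0.4378 -0.1062] [ 0.438  -0.1004]
```

View pics/w3.png

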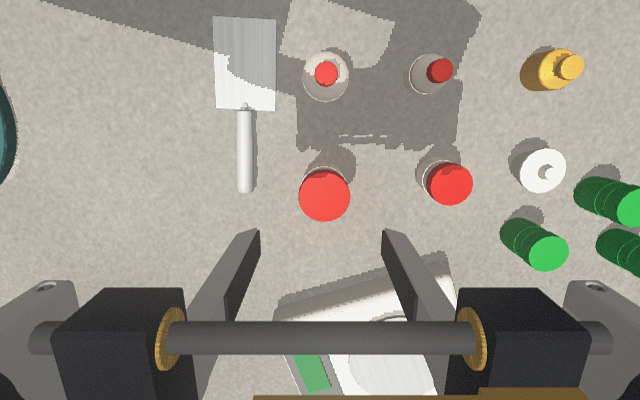

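The L lid is at (324,195), which gives (0.438, -0.103), and M is at (0.560, -0.103). Both agree with the estimate. Descending on L.

Request:
arm_command:
  series:
    - [0.8, -0.1, 0.2, 1, 0, 0, 0]
    - [0.8, 0, 0, 2.5, 0, 0, 0]
    - [0.8, 0, 0, 2.5, 0, 0, 0]
    - [0.8, 0, 0, 2.5, 0, 0, 0]
    - [0.8, 0, 0, 2.2, 0, 0, 0]
    - [0.8, 0, 0, 1.5, 0, 0, 0]
    - [0.8, 0, 0, 0.8, 0, 0, 0]
    - [0.8, 0, 0, 0.4, 0, 0, 0]
    - [0.8, 0, 0, 0, 0, 0, 0]
    - [0.4, 0, 0, 0, 0, 0, 0]
    - [0.4, 0, 0, 0, 0, 0, 0]
    - [0.4, 0, 0, 0, 0, 0, 0]
    - [0.4, 0, 0, 0, 0, 0, 0]
    - [0.4, 0, 0, 0, 0, 0, 0]
    - [0.4, 0, 0, 0, 0, 0, 0]
    - [0.4, 0, 0, 0, 0, 0, 0]

```text
time: 12.65
tool_pos: [0.4388, -0.1038, 0.0441]
ee_rot: [3.14, 0.0, 1.501]
wrist_force: [0.8, -0.1, 3.6]
width: 0.0494
```

Run:
```python
from h import *
print(sensors.get_obs()["tool_pos"]); go(.4922,.3411,.18,1.503)
```

```text
[ 0.43878504 -0.10376003  0.04407436]
shift cm [ 44.74   2.23 -13.61] turn [ 0.001  0.    -0.002] t 12.65 F [ 0.8 -0.1  3.6] w 0.0494
```

Request:
arm_command:
  series:
    - [0.4, 0, 0, -0.7, 0, 0, 0]
    - [0.4, 0, 0, -1.7, 0, 0, 0]
    - [0.4, 0, 0, -2.5, 0, 0, 0]
    - [0.4, 0, 0, -2.5, 0, 0, 0]
    - [0.4, 0, 0, -2.5, 0, 0, 0]
    - [0.4, 1, 0, -2, 0, 0, 0]
    - [0.4, 2, 0.1, -0.6, 0, 0, 0]
    - [0.4, 3.2, 0.2, 0, 0, 0, 0]
    - [0.4, 3.8, 0.2, 0, 0, 0, 0]
    - [0.4, 3.8, 0.2, 0, 0, 0, 0]
    - [0.4, 3.8, 0.2, 0, 0, 0, 0]
    - [0.4, 3.8, 0.2, 0, 0, 0, 0]
    - [0.4, 3.8, 0.2, 0, 0, 0, 0]
    - [0.4, 3.8, 0.2, 0, 0, 0, 0]
    - [0.4, 3.8, 0.2, 0, 0, 0, 0]
    - [0.4, 3.8, 0.2, 0, 0, 0, 0]
    - [0.4, 3.2, 0.2, 0, 0, 0, 0]
    - [0.4, 2.4, 0.1, 0, 0, 0, 0]
    - [0.4, 1.6, 0.1, 0, 0, 0, 0]
    - [0.4, 0.9, 0, 0, 0, 0, 0]

```text
time: 14.65
tool_pos: [0.4921, 0.3415, 0.1676]
ee_rot: [-3.14, 0.001, 1.502]
wrist_force: [0.4, -0.8, -2.0]
width: 0.0492
```

Request:
arm_command:
  series:
    - [0.4, 0, 0, 0, 0, 0, 0]
    - [0.4, 0, 0, 0, 0, 0, 0]

```text
time: 14.85
tool_pos: [0.4924, 0.3398, 0.1683]
ee_rot: [-3.141, 0.001, 1.5]
wrist_force: [-0.4, 1.0, -1.7]
width: 0.0493
```

Run:
```python
from h import *
import cv2
go(.4922,.3411,.048,1.503)
cv2.imwrite("pics/w4.png",eyes.snapshot("wrist"))
```

```text
shift cm [ 0.14 -0.03 12.03] turn [-0.     0.001 -0.003] t 14.85 F [-0.4  1.  -1.7] w 0.0493
```

View pics/w4.png

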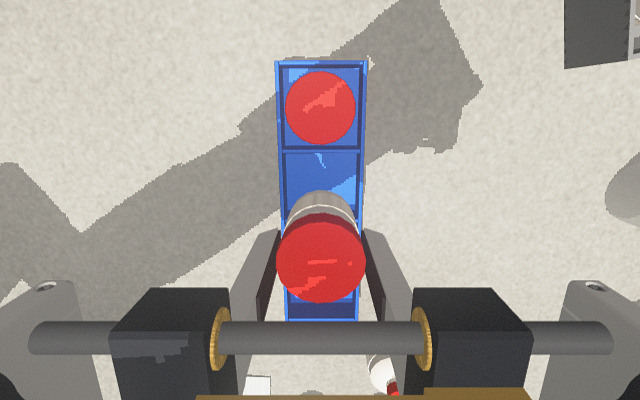

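XL stands centred in the long bay, with its lid at (320,107). Lowering L now.

Request:
arm_command:
  series:
    - [0.4, 0.1, 0, 1, 0, 0, 0]
    - [0.4, 0, 0, 2, 0, 0, 0]
    - [0.4, 0, 0, 2.5, 0, 0, 0]
    - [0.4, 0, 0, 2.5, 0, 0, 0]
    - [0.4, 0, 0, 1.8, 0, 0, 0]
    - [0.4, 0, 0, 1, 0, 0, 0]
    - [0.4, 0, 0, 0.5, 0, 0, 0]
    - [0.4, 0, 0, 0.3, 0, 0, 0]
    - [0.4, 0, 0, 0.2, 0, 0, 0]
    - [0.4, 0, 0, 0.1, 0, 0, 0]
    - [0.4, 0, 0, 0.1, 0, 0, 0]
    - [0.4, 0, 0, 0, 0, 0, 0]

```text
time: 16.1
tool_pos: [0.4927, 0.3419, 0.0489]
ee_rot: [3.141, -0.0, 1.501]
wrist_force: [0.0, 0.9, -1.7]
width: 0.0496
```

Run:
```python
from h import *
go(.4922,.3411,.048,1.503)
```

```text
shift cm [-0.08 -0.05  0.09] turn [ 0.001 -0.    -0.002] t 16.1 F [ 0.   0.9 -1.7] w 0.0496
```

Next I release L, go up, and move towards M at (0.560, -0.103).

Request:
arm_command:
  series:
    - [0.4, 0, 0, 0.1, 0, 0, 0]
    - [0.4, 0, 0, 0, 0, 0, 0]
    - [0.55, 0, 0, 0, 0, 0, 0]
    - [0.7, 0, 0, 0, 0, 0, 0]
    - [0.7, 0, 0, 0, 0, 0, 0]
    - [0.7, 0, 0, 0, 0, 0, 0]
    - [0.7, 0, 0, -1, 0, 0, 0]
    - [0.7, 0, 0, -2, 0, 0, 0]
    - [0.7, 0, 0, -3, 0, 0, 0]
    - [0.7, 0, 0, -3, 0, 0, 0]
    - [0.7, 0, 0, -2, 0, 0, 0]
    - [0.7, 0, 0, -1, 0, 0, 0]

```text
time: 17.3
tool_pos: [0.4936, 0.3424, 0.1712]
ee_rot: [3.137, -0.003, 1.501]
wrist_force: [0.4, -0.2, -1.0]
width: 0.0656
```

Run:
```python
from h import *
go(.5615,-.1027,.17,1.503)
```

```text
shift cm [-4.393e+01  9.880e+00  4.000e-02] turn [ 0.005 -0.003 -0.002] t 17.3 F [ 0.4 -0.2 -1. ] w 0.0656
```

Request:
arm_command:
  series:
    - [0.7, -2, 0.4, 0, 0, 0, 0]
    - [0.7, -3.5, 0.8, 0, 0, 0, 0]
    - [0.7, -4, 0.9, 0, 0, 0, 0]
    - [0.7, -4, 0.9, 0, 0, 0, 0]
    - [0.7, -4, 0.9, 0, 0, 0, 0]
    - [0.7, -4, 0.9, 0, 0, 0, 0]
    - [0.7, -4, 0.9, 0, 0, 0, 0]
    - [0.7, -4, 0.9, 0, 0, 0, 0]
    - [0.7, -4, 0.9, 0, 0, 0, 0]
    - [0.7, -4, 0.9, 0, 0, 0, 0]
    - [0.7, -3, 0.7, 0, 0, 0, 0]
    - [0.7, -2.2, 0.5, 0, 0, 0, 0]
    - [0.7, -1.2, 0.2, 0, 0, 0, 0]
    - [0.7, 0, 0, 0, 0, 0, 0]
    - [0.7, 0, 0, 0, 0, 0, 0]

```text
time: 18.8
tool_pos: [0.5593, -0.1022, 0.1672]
ee_rot: [-3.141, -0.001, 1.501]
wrist_force: [-0.1, 0.2, -0.1]
width: 0.0655
```

```bash
cat >> h.py <<'E'
def reds(zs,name):
    import cv2
    c=eyes.get_calibration("wrist")
    im=eyes.snapshot("wrist"); cv2.imwrite(f"pics/{name}.png",im)
    h=cv2.cvtColor(im,cv2.COLOR_BGR2HSV)
    m=(((h[...,0]<8)|(h[...,0]>172))&(h[...,1]>120)&(h[...,2]>70)).astype(np.uint8)
    n,l,s,ce=cv2.connectedComponentsWithStats(m)
    for i in range(1,n):
        if s[i,4]>100: print(s[i],*[ray(ce[i],z,c)[:2].round(4) for z in zs])
E
python3 - <<'E'
from h import *
go(.5615,-.1027,.033,1.503)
reds((.06,.066),"w5")
E
```

```text
shift cm [-0.04  0.23 13.42] turn [-0.001 -0.001 -0.002] t 18.8 F [-0.1  0.2 -0.1] w 0.0655
[288  67  23  25 451] [0.5468 0.0014] [0.5472 0.001 ]
[165  70  29  26 559] [0.4431 0.0056] [0.4456 0.005 ]
[ 304  172   44   45 1496] [ 0.5627 -0.1028] [ 0.5627 -0.1011]
```

View pics/w5.png

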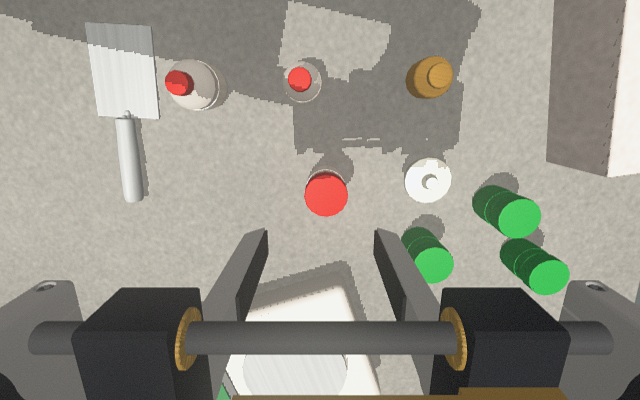

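The M lid is at (326,195), which gives (0.5627, -0.1028), with nothing near the fingers. Descending.

Request:
arm_command:
  series:
    - [0.7, 0, 0.3, 1, 0, 0, 0]
    - [0.7, 0, 0, 2.5, 0, 0, 0]
    - [0.7, 0, 0, 2.5, 0, 0, 0]
    - [0.7, 0, 0, 2.5, 0, 0, 0]
    - [0.7, 0, 0, 2.2, 0, 0, 0]
    - [0.7, 0, 0, 1.5, 0, 0, 0]
    - [0.7, 0, 0, 0.8, 0, 0, 0]
    - [0.7, 0, 0, 0.4, 0, 0, 0]
    - [0.7, 0, 0, 0, 0, 0, 0]
    - [0.3, 0, 0, 0, 0, 0, 0]
    - [0.3, 0, 0, 0, 0, 0, 0]
    - [0.3, 0, 0, 0, 0, 0, 0]
    - [0.3, 0, 0, 0, 0, 0, 0]
    - [0.3, 0, 0, 0, 0, 0, 0]
    - [0.3, 0, 0, 0, 0, 0, 0]
    - [0.3, 0, 0, 0, 0, 0, 0]

```text
time: 20.45
tool_pos: [0.5632, -0.1034, 0.0342]
ee_rot: [3.14, 0.0, 1.501]
wrist_force: [0.6, -0.4, 3.1]
width: 0.0413
```

Run:
```python
from h import *
go(.4875,.2713,.17,1.503)
```

```text
shift cm [ 36.84 -10.15 -13.61] turn [ 0.002  0.    -0.002] t 20.45 F [ 0.6 -0.4  3.1] w 0.0413
```

Request:
arm_command:
  series:
    - [0.3, 0, 0, -0.7, 0, 0, 0]
    - [0.3, 0, 0, -1.7, 0, 0, 0]
    - [0.3, 0, 0, -2.5, 0, 0, 0]
    - [0.3, 0, 0, -2.5, 0, 0, 0]
    - [0.3, 0, 0, -2.5, 0, 0, 0]
    - [0.3, 0.5, 0, -2, 0, 0, 0]
    - [0.3, 1.5, -0.4, -1, 0, 0, 0]
    - [0.3, 2.5, -0.7, 0, 0, 0, 0]
    - [0.3, 3.3, -0.9, 0, 0, 0, 0]
    - [0.3, 3.4, -1, 0, 0, 0, 0]
    - [0.3, 3.4, -1, 0, 0, 0, 0]
    - [0.3, 3.4, -1, 0, 0, 0, 0]
    - [0.3, 3.4, -1, 0, 0, 0, 0]
    - [0.3, 3.4, -1, 0, 0, 0, 0]
    - [0.3, 3.4, -1, 0, 0, 0, 0]
    - [0.3, 3.4, -1, 0, 0, 0, 0]
    - [0.3, 2.5, -0.9, 0, 0, 0, 0]
    - [0.3, 1.7, -0.5, 0, 0, 0, 0]
    - [0.3, 1, -0.3, 0, 0, 0, 0]
    - [0.3, 0, 0, 0, 0, 0, 0]

```text
time: 22.45
tool_pos: [0.4803, 0.2725, 0.1615]
ee_rot: [-3.14, 0.001, 1.503]
wrist_force: [-0.1, -0.5, -0.8]
width: 0.0411
```

Request:
arm_command:
  series:
    - [0.3, 0, 0, 0, 0, 0, 0]
    - [0.3, 0, 0, 0, 0, 0, 0]

```text
time: 22.65
tool_pos: [0.4817, 0.2705, 0.1622]
ee_rot: [-3.141, 0.001, 1.5]
wrist_force: [-0.1, 0.2, -1.7]
width: 0.0411
```

Run:
```python
from h import *
import cv2
go(.4875,.2713,.038,1.503)
cv2.imwrite("pics/w6.png",eyes.snapshot("wrist"))
```

```text
shift cm [ 0.13  0.58 12.42] turn [-0.     0.001 -0.003] t 22.65 F [-0.1  0.2 -1.7] w 0.0411
```

View pics/w6.png

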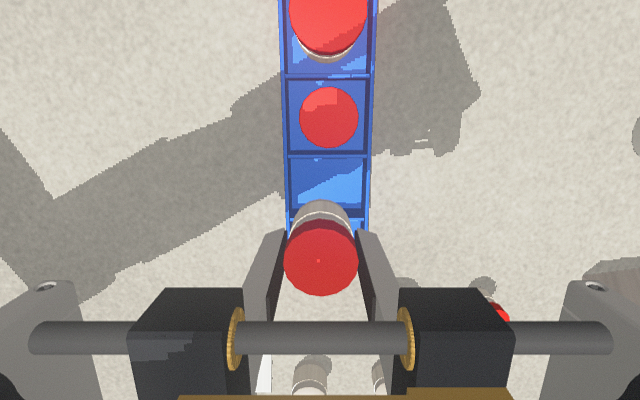

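XL and L both stand in their bays, with L's lid centred at (329,118). M goes down next, with 5 mm of correction along tool y.

Request:
arm_command:
  series:
    - [0.3, 0.1, 0.3, 0.5, 0, 0, 0]
    - [0.3, 0, 0.2, 1.5, 0, 0, 0]
    - [0.3, 0, 0, 2.5, 0, 0, 0]
    - [0.3, 0, 0, 2.5, 0, 0, 0]
    - [0.3, 0, 0, 2.3, 0, 0, 0]
    - [0.3, 0, 0, 1.4, 0, 0, 0]
    - [0.3, 0, 0, 0.7, 0, 0, 0]
    - [0.3, 0, 0, 0.4, 0, 0, 0]
    - [0.3, 0, 0, 0.3, 0, 0, 0]
    - [0.3, 0, 0, 0.2, 0, 0, 0]
    - [0.3, 0, 0, 0.1, 0, 0, 0]
    - [0.3, 0, 0, 0, 0, 0, 0]

```text
time: 23.9
tool_pos: [0.487, 0.2722, 0.039]
ee_rot: [3.141, -0.0, 1.501]
wrist_force: [0.0, -0.1, -1.8]
width: 0.0416
```

Run:
```python
from h import *
go(.4875,.2713,.038,1.503)
cal=eyes.get_calibration("top")
for z in (.08,.11,.14): print([ray(uv,z,cal).round(3)[:2] for uv in((262,115),(310,115),(358,110))])
```

```text
shift cm [-0.08  0.06  0.1 ] turn [ 0.001 -0.    -0.002] t 23.9 F [ 0.  -0.1 -1.8] w 0.0416
[array([0.794, 0.128]), array([0.794, 0.018]), array([ 0.805, -0.091])]
[array([0.782, 0.124]), array([0.781, 0.017]), array([ 0.792, -0.089])]
[array([0.77 , 0.119]), array([0.769, 0.016]), array([ 0.779, -0.087])]
```

Request:
arm_command:
  series:
    - [0.3, 0, 0, 0.1, 0, 0, 0]
    - [0.3, 0, 0, 0, 0, 0, 0]
    - [0.45, 0, 0, 0, 0, 0, 0]
    - [0.6, 0, 0, 0, 0, 0, 0]
    - [0.6, 0, 0, 0, 0, 0, 0]
    - [0.6, 0, 0, 0, 0, 0, 0]
    - [0.6, 0, 0, -1, 0, 0, 0]
    - [0.6, 0, 0, -2, 0, 0, 0]
    - [0.6, 0, 0, -3, 0, 0, 0]
    - [0.6, 0, 0, -3, 0, 0, 0]
    - [0.6, 0, 0, -2.5, 0, 0, 0]
    - [0.6, 0, 0, -1, 0, 0, 0]

```text
time: 25.1
tool_pos: [0.4882, 0.2727, 0.1667]
ee_rot: [3.136, -0.003, 1.501]
wrist_force: [-0.5, -0.3, -0.3]
width: 0.0562
```

Run:
```python
from h import *
go(.6605,.111,.155,1.503)
```

```text
shift cm [-14.93  18.32   1.23] turn [ 0.006 -0.003 -0.002] t 25.1 F [-0.5 -0.3 -0.3] w 0.0562
```

Request:
arm_command:
  series:
    - [0.6, -1, 1.3, 0, 0, 0, 0]
    - [0.6, -2, 2.4, 0, 0, 0, 0]
    - [0.6, -2.4, 3, 0, 0, 0, 0]
    - [0.6, -2.4, 3, 0, 0, 0, 0]
    - [0.6, -2.4, 3, 0, 0, 0, 0]
    - [0.6, -2.2, 2.6, 0, 0, 0, 0]
    - [0.6, -1.6, 1.9, 0.4, 0, 0, 0]
    - [0.6, -0.9, 1.1, 0.5, 0, 0, 0]
    - [0.6, 0, 0, 0, 0, 0, 0]
    - [0.6, 0, 0, 0, 0, 0, 0]

```text
time: 26.1
tool_pos: [0.6579, 0.1107, 0.152]
ee_rot: [-3.139, -0.0, 1.501]
wrist_force: [0.2, -0.2, -0.2]
width: 0.0567
```

Run:
```python
from h import *
go(.6605,.111,.023,1.503)
reds((.05,.08),"w7")
```

```text
shift cm [ 0.05  0.3  12.9 ] turn [-0.003 -0.    -0.002] t 26.1 F [ 0.2 -0.2 -0.2] w 0.0567
[  55    0   67   46 2527] [0.4815 0.2698] [0.5008 0.2616]
[ 307  177   36   37 1028] [0.6601 0.1104] [0.6604 0.1192]
[196 204  27  24 460] [0.5489 0.0982] [0.561  0.1083]
```

View pics/w7.png

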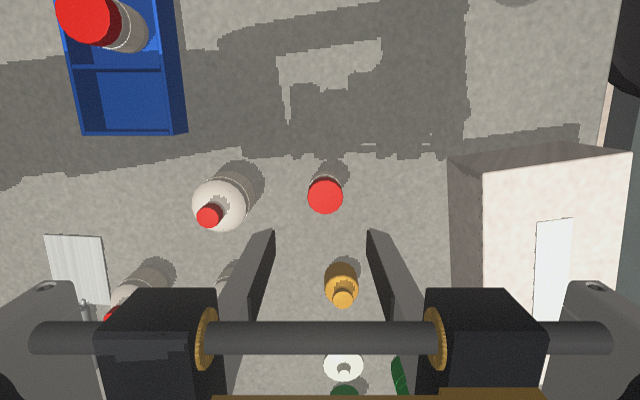

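Run:
```python
from h import *
c=eyes.get_calibration("wrist")
print(ray((447,158),0,c).round(3))
for z in (.06,.07,.08,.09,.1,.11): print(z,ray((484,172),z,c).round(3))
```

```text
[0.793 0.128 0.   ]
0.06 [0.802 0.125 0.06 ]
0.07 [0.797 0.128 0.07 ]
0.08 [0.792 0.13  0.08 ]
0.09 [0.787 0.133 0.09 ]
0.1 [0.782 0.135 0.1  ]
0.11 [0.776 0.138 0.11 ]
```

The S lid is at (325,195), which gives (0.660, 0.110). The tissue box is about 80 mm high and starts at x = 0.79, so it is clear of the gripper body. Descending.

Request:
arm_command:
  series:
    - [0.6, 0, 0.3, 1, 0, 0, 0]
    - [0.6, 0, 0, 2.5, 0, 0, 0]
    - [0.6, 0, 0, 2.5, 0, 0, 0]
    - [0.6, 0, 0, 2.5, 0, 0, 0]
    - [0.6, 0, 0, 2, 0, 0, 0]
    - [0.6, 0, 0, 1.2, 0, 0, 0]
    - [0.6, 0, 0, 0.7, 0, 0, 0]
    - [0.6, 0, 0, 0.3, 0, 0, 0]
    - [0.6, 0, 0, 0, 0, 0, 0]
    - [0.2, 0, 0, 0, 0, 0, 0]
    - [0.2, 0, 0, 0, 0, 0, 0]
    - [0.2, 0, 0, 0, 0, 0, 0]
    - [0.2, 0, 0, 0, 0, 0, 0]
    - [0.2, 0, 0, 0, 0, 0, 0]
    - [0.2, 0, 0, 0, 0, 0, 0]
    - [0.2, 0, 0, 0, 0, 0, 0]

```text
time: 27.75
tool_pos: [0.6622, 0.1103, 0.0272]
ee_rot: [3.14, -0.0, 1.501]
wrist_force: [-0.9, 0.4, 4.1]
width: 0.0334
```

Run:
```python
from h import *
go(.4833,.2094,.15,1.503)
```

```text
shift cm [  8.63 -18.52 -12.3 ] turn [ 0.001 -0.    -0.002] t 27.75 F [-0.9  0.4  4.1] w 0.0334
```

Request:
arm_command:
  series:
    - [0.2, 0, 0, -0.7, 0, 0, 0]
    - [0.2, 0, 0, -1.7, 0, 0, 0]
    - [0.2, 0, 0, -2.5, 0, 0, 0]
    - [0.2, 0, 0, -2.5, 0, 0, 0]
    - [0.2, 0, 0, -2.5, 0, 0, 0]
    - [0.2, 0, 0, -1.5, 0, 0, 0]
    - [0.2, 0.5, -1, -0.6, 0, 0, 0]
    - [0.2, 1, -2.1, 0, 0, 0, 0]
    - [0.2, 1.3, -2.8, 0, 0, 0, 0]
    - [0.2, 1.3, -2.8, 0, 0, 0, 0]
    - [0.2, 1.3, -2.8, 0, 0, 0, 0]
    - [0.2, 1.2, -2.6, 0, 0, 0, 0]
    - [0.2, 1, -2.2, 0, 0, 0, 0]
    - [0.2, 0.7, -1.4, 0, 0, 0, 0]
    - [0.2, 0.3, -0.8, 0, 0, 0, 0]
    - [0.2, 0, 0, 0, 0, 0, 0]
    - [0.2, 0, 0, 0, 0, 0, 0]

```text
time: 29.45
tool_pos: [0.4837, 0.2088, 0.1462]
ee_rot: [3.141, 0.0, 1.501]
wrist_force: [-0.3, -0.2, -0.3]
width: 0.033
```

Run:
```python
from h import *
import cv2
go(.4833,.2094,.031,1.503)
cv2.imwrite("pics/w8.png",eyes.snapshot("wrist"))
```

```text
shift cm [ 0.06 -0.04 11.52] turn [ 0.     0.    -0.002] t 29.45 F [-0.3 -0.2 -0.3] w 0.033
```

View pics/w8.png

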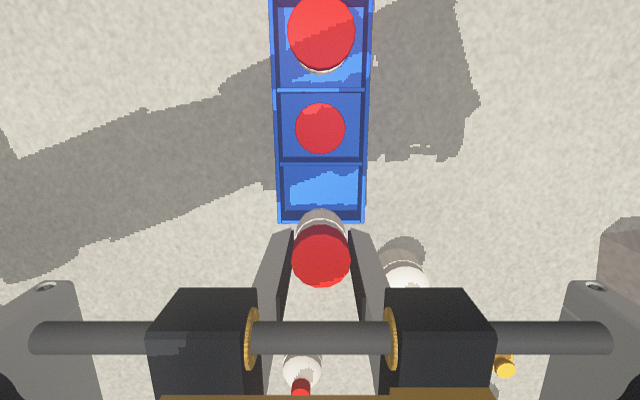

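M is centred in its bay, with its lid at (320,128), and S is lined up with the free bay. Lowering S.

Request:
arm_command:
  series:
    - [0.2, 0, 0, 1, 0, 0, 0]
    - [0.2, 0, 0, 2, 0, 0, 0]
    - [0.2, 0, 0, 2.5, 0, 0, 0]
    - [0.2, 0, 0, 2.5, 0, 0, 0]
    - [0.2, 0, 0, 1.4, 0, 0, 0]
    - [0.2, 0, 0, 0.8, 0, 0, 0]
    - [0.2, 0, 0, 0.5, 0, 0, 0]
    - [0.2, 0, 0, 0.4, 0, 0, 0]
    - [0.2, 0, 0, 0.2, 0, 0, 0]
    - [0.2, 0, 0, 0.1, 0, 0, 0]
    - [0.2, 0, 0, 0, 0, 0, 0]

```text
time: 30.6
tool_pos: [0.4836, 0.2092, 0.033]
ee_rot: [3.141, -0.0, 1.501]
wrist_force: [-0.7, -0.3, -0.8]
width: 0.0332
```

Run:
```python
from h import *
go(.4833,.2094,.031,1.503)
```

```text
shift cm [ 0.02 -0.03  0.2 ] turn [ 0.001 -0.    -0.002] t 30.6 F [-0.7 -0.3 -0.8] w 0.0332
```

Request:
arm_command:
  series:
    - [0.2, 0, 0, 0.1, 0, 0, 0]
    - [0.2, 0, 0, 0.1, 0, 0, 0]
    - [0.2, 0, 0, 0, 0, 0, 0]
    - [0.35, 0, 0, 0, 0, 0, 0]
    - [0.47, 0, 0, 0, 0, 0, 0]
    - [0.47, 0, 0, 0, 0, 0, 0]
    - [0.47, 0, 0, 0, 0, 0, 0]
    - [0.47, 0, 0, -1, 0, 0, 0]
    - [0.47, 0, 0, -2, 0, 0, 0]
    - [0.47, 0, 0, -3, 0, 0, 0]
    - [0.47, 0, 0, -4, 0, 0, 0]
    - [0.47, -1, -1, -4, 0, 0, 0]
    - [0.47, -3, -2, -3, 0, 0, 0]
    - [0.47, -4, -3, 0, 0, 0, 0]
    - [0.47, -4, -3, 0, 0, 0, 0]
    - [0.47, -4, -2, 0, 0, 0, 0]
    - [0.47, -2, -1, 0, 0, 0, 0]
    - [0.47, 0, 0, 0, 0, 0, 0]
    - [0.47, 0, 0, 0, 0, 0, 0]

```text
time: 32.5
tool_pos: [0.3512, 0.038, 0.2012]
ee_rot: [3.14, -0.001, 1.5]
wrist_force: [-0.0, 0.4, 0.3]
width: 0.0441
```

Run:
```python
from h import *
import cv2
im=eyes.snapshot("top"); s=eyes.snapshot("scene")
cv2.imwrite("pics/end.png",np.vstack([cv2.resize(im[150:300,105:405],(800,400),interpolation=cv2.INTER_CUBIC),cv2.resize(s[100:250,150:450],(800,400),interpolation=cv2.INTER_CUBIC)[100:300]]))
cal=eyes.get_calibration("top")
h=cv2.cvtColor(im,cv2.COLOR_BGR2HSV)
m=(((h[...,0]<8)|(h[...,0]>172))&(h[...,1]>150)&(h[...,2]>60)).astype(np.uint8)
n,l,st,ce=cv2.connectedComponentsWithStats(m)
ctr=np.array([.4923,.3192]); ex=np.array([-.06735,-.99773]); ey=np.array([-ex[1],ex[0]])
zz=[.084,.074,.064,.054]
for i in range(1,n):
    if st[i,4]>15:
        print(st[i],ce[i].round(1)); 
        if ce[i][0]<250: print([(round(float((ray(ce[i],z,cal)[:2]-ctr)@ex),4),round(float((ray(ce[i],z,cal)[:2]-ctr)@ey),4)) for z in zz])
```

```text
[592  79  15  15 167] [599.   85.8]
[265 212   9   8  52] [269.1 215.4]
[314 218   8   8  54] [317.1 221.5]
[112 231  28  27 577] [125.5 244.4]
[(-0.0981, -0.0005), (-0.1027, 0.0002), (-0.1074, 0.0009), (-0.112, 0.0016)]
[151 236  24  22 415] [162.3 246.6]
[(-0.0175, -0.0001), (-0.0213, 0.0006), (-0.025, 0.0013), (-0.0288, 0.002)]
[186 241  19  18 280] [195.  249.6]
[(0.0541, -0.002), (0.0511, -0.0013), (0.048, -0.0006), (0.045, 0.0001)]
[217 245  15  14 168] [224.2 251.7]
[(0.1176, -0.0025), (0.1153, -0.0018), (0.1129, -0.0012), (0.1105, -0.0005)]
[313 263   7   8  35] [316.4 266.3]
```

View pics/end.png

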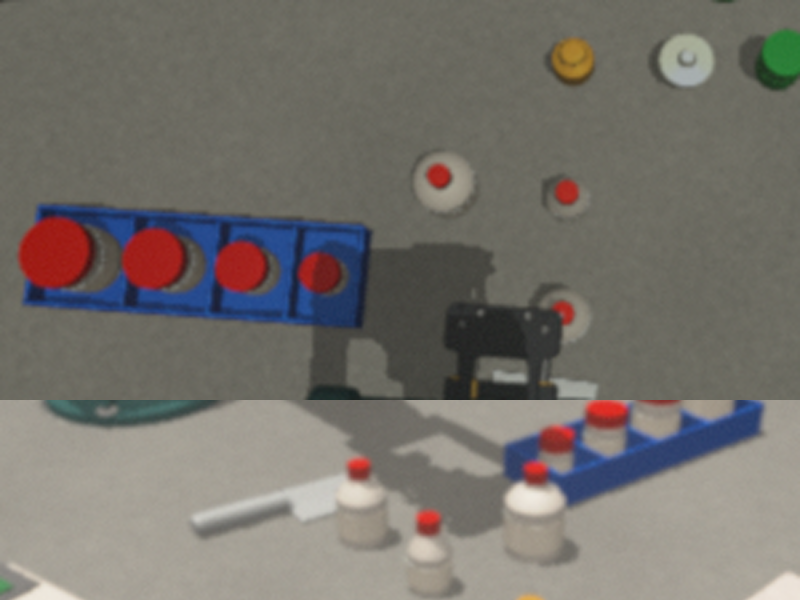

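All four jars stand in their own bays within about 1 mm of centre, and the bystanders haven't moved. The gripper is free at z = 0.20, so I'm handing in.

```bash
python3 -c "
from bench import job; print(job.close_job())"
```

```text
the job is handed in; nothing more can be done
None
```

All four white jars are in the blue caddy, each upright in the bay for its size. I placed them in the order XL, L, M, S, gripping each by its lid, and handed the job in at about 33 s of the 106 s allowed.

**Jar positions:** in the last top view, assuming each jar stands on its bay floor, the jar centres along the caddy were at about -98, -21, +48 and +110.5 mm. The bay centres are -99, -21, +49 and +111 mm. Sideways, every jar was within about 1 mm of the middle.

**Bystanders:** the caps of the large and small bottles were at the same pixels as at the start. The medium bottle was partly hidden by the gripper in that view, so its cap centre read about 1 px off. It stands upright in the scene view. I checked the weight and crucible only by eye, and both stood upright and looked unmoved.

**Disagreements between checks:** the wrist and overhead cameras differed by about 2 mm, so I shifted the placing targets by about that much. The gripper was at z = 0.20, touching nothing. No check failed, but the hand-in reported no verdict.

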